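# Take the brass nameplates out of the sprung-lid case

## Task

Press the latch pad on the front of the wooden hardware case and let its lid spring open by itself, with nothing in its way. Take every brass nameplate out of its flush pocket (press down its end nearest the latch and it tips up) and lay it flat on the tray's floor, each plate near the middle of a bay of its own (any bays). When all are in the tray, shut the lid again until the latch holds it; leave the ribbon spool, the glue gun and the jar alone.

Things in the scene. Friction and masses are not known exactly. Their poses are not given: they have to be found in the camera images.
- case: Wooden hardware case, fixed to the bench: a block 230 mm wide (y) spanning x -50 to +62 mm, its deck (top) 45 mm high. Origin on the bench; x runs from the latch side (towards the robot) to the hinge side, y along the row of four pockets, z up. In each pocket may lie one plate, flush with the deck, long side along x, its middle at x = +4.5 mm, against the pocket's +x wall.
- pocket0 (a point): Pocket at case y = -81 mm. Point: deck height, over the bend of the pocket floor (case x = +1.5 mm). The pocket spans 33.5 mm from here towards the case's -x and 35.5 mm towards +x, and is 39 mm wide. +x of the bend its floor is level, 6 mm below the deck; -x of it the slippery floor slopes down at 30 degrees to the -x wall (about 25 mm deep there).
- pocket1 (a point): The same point of the pocket at case y = -27 mm. How plates come out: the plate's -x end lies unsupported over the slope, with a 4 mm gap at the wall. Pressed down lightly (1 to 6 N) 10 to 25 mm to the -x side of the bend, it tips 30 degrees about the bend, slides down against the -x wall and stays so when let go.
- pocket2 (a point): The same point of the pocket at case y = +27 mm. The +x end of a tipped plate stands 8 mm (lower face) to 13 mm (upper face) above the deck; its last 17 mm are clear of the deck, to be gripped by the two long sides, 36 mm apart. The deck beside it is free.
- pocket3 (a point): The same point of the pocket at case y = +81 mm.
- lid (a joint): Angle of the sprung lid in rad: 0 shut, 1.9 fully open (leaning back beyond upright); held by the latch it reads 0 to 0.02. A spring opens it within about a second of release, pushing 1 to 3 N at its free edge. To shut it, swing it over from behind and press it down near its free edge with 10 to 20 N until the latch snaps over it.
- lid_hinge (a point): Middle of the lid's hinge axis (along case y), 60 mm from the case's origin in its +x, 48 mm up. The lid: plywood panel, 114 mm from hinge to free edge, 230 mm wide, 6 mm thick. The frame turns with the lid: -x runs from hinge to free edge, +z out of its outer face; the axis lies on its inner face, 3 mm above the deck when shut.
- lid_edge (a point): Middle of the lid's free edge, on its outer face, 114 mm from the hinge. When it springs open it swings up and away from the robot; stay on the latch side of it.
- latch (a joint): Angle of the latch rocker in rad: 0 at rest, 0.35 pressed as far as it goes; springs back when let go. The lid is let go at about 0.12. Pressing the pad takes about 4 N at first, 7 N at 0.25.
- latch_pad (a point): Middle of the top of the latch's press pad: steel tab 34 mm (case x) by 36 mm (case y) at the middle of the case's front, 42 mm above the bench. Pressed down, it turns about an axis along case y, 25 mm to its +x side, and draws a 10 mm thick hook bar (32 mm long, top 65 mm above the bench, 25 mm to the pad's +x side) off the lid's free edge.
- tray: Loose open card tray, 178 (x) by 198 (y) by 18 mm high, walls 5 mm, floor 5 mm thick, with one cross of dividers 5 mm thick and as high as the walls, making four bays of about 81 by 91 mm. Origin under its middle, x across the 178 mm. 0.6 kg; may get knocked aside.
- bay0 (a point): Middle of the floor of the tray bay at -x, -y (43 and 48 mm from the tray's middle, 5 mm above its underside).
- bay1 (a point): Middle of the floor of the tray bay at -x, +y (43 and 48 mm from the tray's middle, 5 mm above its underside).
- bay2 (a point): Middle of the floor of the tray bay at +x, -y (43 and 48 mm from the tray's middle, 5 mm above its underside).
- bay3 (a point): Middle of the floor of the tray bay at +x, +y (43 and 48 mm from the tray's middle, 5 mm above its underside).
- plate0: Brass bag nameplate, 64 (x) by 36 (y) by 6 mm (z), 0.1 kg, two dark screw spots; both faces alike. Origin in the middle of its underside as built (the other face is 6 mm along +z). May be absent.
- plate1: Brass bag nameplate, 64 (x) by 36 (y) by 6 mm (z), 0.1 kg, two dark screw spots; both faces alike. Origin in the middle of its underside as built (the other face is 6 mm along +z). May be absent.
- plate2: Brass bag nameplate, 64 (x) by 36 (y) by 6 mm (z), 0.1 kg, two dark screw spots; both faces alike. Origin in the middle of its underside as built (the other face is 6 mm along +z). May be absent.
- plate3: Brass bag nameplate, 64 (x) by 36 (y) by 6 mm (z), 0.1 kg, two dark screw spots; both faces alike. Origin in the middle of its underside as built (the other face is 6 mm along +z). May be absent.
- ribbon_spool: Bystander: spool of dark ribbon lying flat, 90 mm across, 25 mm high; origin under its middle.
- glue_gun: Bystander: glue gun (blue) lying on its side, body 150 by 42 by 36 mm along x, handle to -y; origin under the body's middle.
- jar: Bystander: amber jar, 68 mm across, 80 mm high; origin under its middle.

How it is judged (in metres and radians):
On the way, in this order (a step that is already met when the one before it is completed fails the run):
1. the latch pad is pressed (0.1 rad or more) (value of joint latch above 0.1 rad).
2. the lid has sprung open (over 1.75 rad) and nothing touches it (value of joint lid above 1.75 rad and contact force between lid and the arm below 0.3 N and contact force between lid and the fingers below 0.3 N), for 0.3 s.
3. every plate present lies flat in the tray, on the floor of a bay of its own (x of plate0 in the frame of tray between -0.084 and 0.084 m and y of plate0 in the frame of tray between -0.094 and 0.094 m and z of plate0 in the frame of tray between 0 and 0.0145 m and angle between the z axis of each of plate0, plate1, plate2, plate3 and the z axis of tray, either way round below 0.12 rad and x of plate1 in the frame of tray between -0.084 and 0.084 m and y of plate1 in the frame of tray between -0.094 and 0.094 m and z of plate1 in the frame of tray between 0 and 0.0145 m and x of plate2 in the frame of tray between -0.084 and 0.084 m and y of plate2 in the frame of tray between -0.094 and 0.094 m and z of plate2 in the frame of tray between 0 and 0.0145 m and x of plate3 in the frame of tray between -0.084 and 0.084 m and y of plate3 in the frame of tray between -0.094 and 0.094 m and z of plate3 in the frame of tray between 0 and 0.0145 m and horizontal distance between plate0 and plate1 above 0.058 m and horizontal distance between each of plate0, plate1 and plate2 above 0.058 m and horizontal distance between each of plate0, plate1, plate2 and plate3 above 0.058 m), for 0.2 s.
4. the lid is shut (under 0.03 rad) after that (value of joint lid below 0.03 rad), for 0.2 s.
At the end, for the whole second after the job is handed in: Every plate present rests flat (within 0.12 rad) on the tray's floor, one to a bay: origin under 14.5 mm above the tray's underside, any two plates over 58 mm apart between middles. The lid is shut (under 0.03 rad), held by the released latch (under 0.1 rad) (all of step 3 and linear speed of each of plate0, plate1, plate2, plate3 below 0.02 m/s and value of joint lid below 0.03 rad and value of joint latch below 0.1 rad); the robot touches nothing.
It fails at once if the robot is in the way of the opening lid (over 3 N on it while it opens faster than 0.5 rad/s) (velocity of joint lid above 0.5 rad/s and value of joint lid above 0.1 rad and (contact force between lid and the fingers above 3 N or contact force between lid and the arm above 3 N)).
It fails at once if the ribbon spool is moved more than 40 mm (distance of ribbon_spool from where it was at the start of the episode above 0.04 m).
It fails at once if the glue gun is moved more than 40 mm (distance of glue_gun from where it was at the start of the episode above 0.04 m).
It fails at once if the jar is moved more than 40 mm (distance of jar from where it was at the start of the episode above 0.04 m).
It fails at once if a plate falls off the bench (height (world z) of any of plate0, plate1, plate2, plate3 below -0.05 m).
Of plate0, plate1, plate2, plate3 only 3 to 4 are there at a start; the rules pass over those that are not, and their reading is None.
At some moment in a run one of tray may be knocked a few centimetres aside while the robot is not near it.
Once in a run the grip may slacken for a moment while it holds something.
It also fails if it takes over 210 s, if anything falls off the work surface, if the arm or the gripper's body presses on something with over 40 N, if the wrist force passes 120 N, or if a joint passes its speed limit or range.

## Robot

A 7-joint arm with a two-finger parallel gripper is mounted at the origin on the work surface. World frame = base frame: x ahead of the robot, y to its left, z up, the work surface at z = 0. Lengths are in mm, angles in rad, forces in N, time in s.
With the tool pointing down it reaches from about 425 to 950 mm from the base axis. Payload 16.7 kg.
Tool frame: the origin (TCP) lies midway between the tips of the shut fingers; the grasp point (between the pads) lies behind it (r.tcp_to_grasp is the x of the grasp point in the tool frame, in mm); x points along the fingers, y is the direction in which the jaws open and shut, and the axes are right-handed (so a half turn about x gives the same grasp; the last joint's range is limited). The gripper opens to 94 mm and grips with 3 to 60 N. Pads are 16 mm wide; open, the fingers measure 119 mm over their backs; the gripper's body (75 mm by 177 mm) begins 78 mm behind the grasp point.
Start: joints at [-1.429, 0.426, 0.074, 1.606, -0.034, 1.111, -0.067], TCP at [194.186, 646.426, 205.467] pointing down, gripper open.
Joint ranges: [-2.85, 2.85], [-0.5, 2.14], [-1.23, 1.37], [0.21, 2.46], [-1.02, 4.16], [0.16, 2.05], [-2.73, 2.73]. Speed limits (rad/s): [1.89, 1.89, 2.39, 2.39, 3.01, 3.01, 3.01].

## Interface

Orientations are given as a 3x3 rotation matrix whose columns are the frame's x, y, z axes.
In Python, from workcell import r, cams gives the robot as it stands. The module is installed in compiled form; this text tells all that it offers.
- The arm moves only by the shell command python3 -m creep 'ROWS' [FORCE]. ROWS is a JSON object of lists of equal length, an entry for each row: "claw": the closure, from 0 (fully open) to 1 (shut); "offset": the shift along the tool's x, y, z in cm, a list of three; "twist": the turn about the tool's x in rad. A call has 1 to 5 rows; each row shifts and turns the commanded pose from where the row before left it, along the tool's axes as they then stand; what a row does not reach is not made up. A row lasts 1/10 s, in which the tool goes at most 50 mm and 8.59 degrees, less where a joint would pass 70% of its speed; a pose out of reach is approached as far as the arm can. A call is refused whole if a number of a shift passes 5 or a number of a turn 0.15, either way. A call with a gripper value outside its range is refused whole. The fingers move at their own pace and stop on an object; FORCE is the grip in N (left out, the last holds). Time passes only in rows, so rows that do not move let the fingers close. It gives the time, the measured TCP pose, the force and the opening at its end, in the units of the state.
- r.sense(): the state, without advancing time (a new reading comes with each control period).
- cams.snapshot(name): name is "side" or "top"; returns (picture, depth): 480x640x3 uint8, blue, green, red; 480x640 float32, mm along the optical axis (not along the pixel's ray), 0 where there is no reading.
- cams.get_calibration(name): a dict with "intrinsics" (3x3 intrinsics, pixels), "view" (4x4, takes a point from world to camera coordinates). Camera axes: x right, y down, z forward; pixel columns grow to the right and rows downward; lengths in mm; the calibration is good to about 2 mm. A picture is of the moment at which its call begins. get_calibration takes no time and is no camera call.
- r.sign_off(): hands the job in, once; it reports no verdict.
The state is a dict: "time": time; "joint_pos": joint angles; "qd": joint speeds; "joint_torque": joint torques, N m; "tool_pos": TCP position; "eef_rot": TCP orientation; "force": force on the tool from outside, world axes, zero at the start; "ft_torque": the same for the moment, N m; "finger_gap": opening from 0.0 (shut) to 1.0 (fully open).
Only numpy, scipy, OpenCV 4.12 (cv2) and the standard library are available. Lean on these libraries where they do the work, as an engineer would, in place of code of your own. Each camera call takes 0.05 s, during which the arm holds its last target. There are 200 camera calls.

## Working session

There is one attempt and no reset: what is moved stays moved. The work goes in short steps, Python scripts to look and compute and a shell command to move; the robot and the scene stay as the last step left them, time stands still between calls to the robot, and variables do not carry over. Pictures are saved under pics/ and viewed, about 12 in all and at most 16, crops included, and the job is handed in when it is done.

```bash
mkdir -p pics
cat > h.py <<'E'
import numpy as np, cv2
from workcell import r, cams
def snap(n):
    im,d=cams.snapshot(n); return im,d
def world(n,d):
    c=cams.get_calibration(n);K=np.array(c["intrinsics"]);V=np.array(c["view"])
    v,u=np.mgrid[0:480,0:640]; P=np.stack([(u-K[0,2])/K[0,0]*d,(v-K[1,2])/K[1,1]*d,d],-1)
    return (P-V[:3,3])@V[:3,:3]
def st():
    s=r.sense(); print(s["time"],np.round(s["tool_pos"],1),np.round(s["eef_rot"],3).tolist(),np.round(s["force"],1),round(s["finger_gap"],3)); return s
E
python3 - <<'E'
from h import *
st(); print(r.tcp_to_grasp)
for n in("top","side"):
    im,d=snap(n); cv2.imwrite(f"pics/a_{n}.png",im); np.save(f"a_{n}.npy",d); print(n,np.round(cams.get_calibration(n)["view"],3).tolist())
E
```

```text
0.0 [194.1 646.1 204.8] [[-0.0, 0.288, 0.958], [-0.001, 0.958, -0.288], [-1.0, -0.001, 0.0]] [-0.1 -0.2 -0.2] 0.997
-18.8
top [[0.015, -1.0, 0.012, -5.701], [-0.987, -0.016, -0.161, 597.768], [0.162, -0.009, -0.987, 1271.661], [0.0, 0.0, 0.0, 1.0]]
side [[-0.998, -0.064, 0.004, 593.512], [-0.042, 0.597, -0.801, 95.287], [0.049, -0.799, -0.599, 1152.437], [0.0, 0.0, 0.0, 1.0]]
```

View pics/a_top.png

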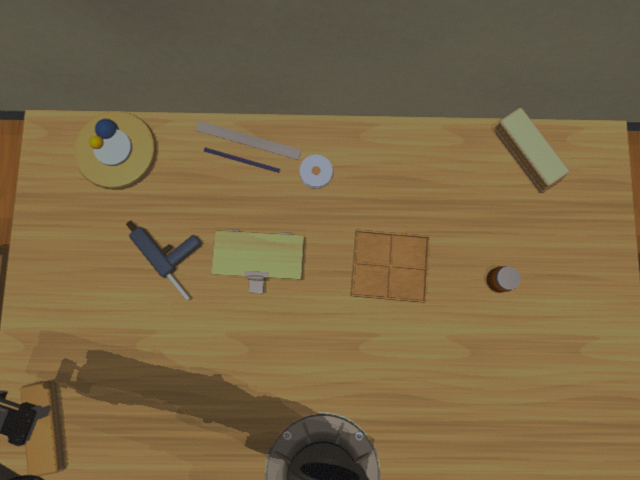

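View pics/a_side.png

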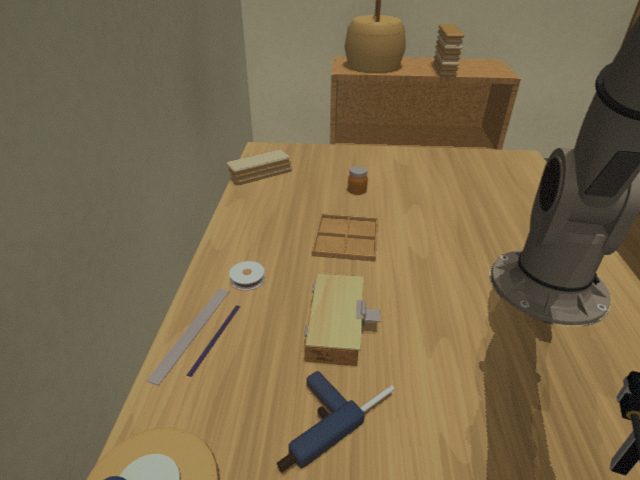

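The top view shows the case with its pale lid shut at about (258,255), the pad at (257,286) and the tray at (390,267). The glue gun is near (165,255), the jar at (505,280) and the spool at (316,171). Next I'll measure the case and the tray.

```bash
cat >> h.py <<'E'
def rect(P,m):
    k=np.uint8(m); n,l,s,_=cv2.connectedComponentsWithStats(k); i=1+np.argmax(s[1:,4]); q=P[l==i]
    (c,sz,a)=cv2.minAreaRect(np.float32(q[:,:2])); return np.round(c,1),np.round(sz,1),round(a,2),np.round(np.median(q[:,2]),1),len(q)
def tray(im,d):
    P=world("top",d); m=np.zeros((480,640),bool); m[215:320,320:450]=1
    return rect(P,m&(P[...,2]>11)&(P[...,2]<30))
E
python3 - <<'E'
from h import *
im=cv2.imread("pics/a_top.png"); d=np.load("a_top.npy"); P=world("top",d)
m=np.zeros((480,640),bool); m[225:282,205:310]=1
print("lid",rect(P,m&(P[...,2]>46)&(P[...,2]<62)))
m=np.zeros((480,640),bool); m[276:300,235:280]=1
print("pad",rect(P,m&(P[...,2]>33)&(P[...,2]<50)))
m=np.zeros((480,640),bool); m[262:285,235:280]=1
print("hook",rect(P,m&(P[...,2]>60)))
print("tray",tray(im,d))
for u,v in((257,286),(258,255),(390,250),(390,310),(316,171),(505,280),(155,255),(130,260),(180,290)): print((u,v),np.round(P[v,u],1))
# side
P=world("side",np.load("a_side.npy"))
m=np.zeros((480,640),bool); m[270:360,300:385]=1
print("side lid",rect(P,m&(P[...,2]>49)&(P[...,2]<60)))
print("side pad",rect(P,m&(P[...,2]>36)&(P[...,2]<46)&(P[...,0]<610)))
E
```

```text
lid (array([542., 177.]), array([230.6, 128.7]), 87.77, np.float64(54.3), 3946)
pad (array([464.6, 178.1]), array([38.3, 44.1]), 4.1, np.float64(41.8), 192)
hook (array([483.4, 179. ]), array([10.4, 38.1]), 1.05, np.float64(63.6), 54)
tray (array([ 524.3, -172.7]), array([199.1, 178.3]), 85.86, np.float64(16.2), 817)
(257, 286) [461.8 177.3  41.9]
(258, 255) [541.1 176.3  52.4]
(390, 250) [ 565.8 -171.7    6.8]
(390, 310) [ 4.064e+02 -1.717e+02  4.000e-01]
(316, 171) [776.4  30.8  25.2]
(505, 280) [ 484.7 -453.5   75.2]
(155, 255) [539.1 448.2  31.9]
(130, 260) [528.8 526.1  -4.4]
(180, 290) [449.3 379.3  24.8]
side lid (array([544.6, 175.4]), array([234. , 121.8]), 87.56, np.float64(55.9), 3786)
side pad (array([550.2, 287.4]), array([  8.1, 110.7]), 87.52, np.float64(41.6), 210)
```

```bash
cat >> h.py <<'E'
O=np.array([542.,177.]); YAW=np.radians(-2.23)
def cw(x,y): # case xy -> world xy
    c,s=np.cos(YAW),np.sin(YAW); return O+np.array([c*x-s*y,s*x+c*y])
def to(xy,z):
    s=st(); R=np.array(s["eef_rot"]); e=np.r_[xy,z]-np.array(s["tool_pos"]); print("delta tool cm",np.round(R.T@e/10,2), "yaw of y",round(np.degrees(np.arctan2(R[1,1],R[0,1])),2))
E
python3 -m creep '{"claw":[1,1,1,1],"offset":[[0,0,0],[0,0,0],[0,0,0],[0,0,0]],"twist":[-0.127,-0.126,0,0]}' 20
python3 -c "
from h import *
to(cw(-88,0),100)"
```

```text
time: 0.5
tool_pos: [194.3, 646.3, 205.2]
eef_rot: [[-0.0, 0.043, 0.999], [-0.0, 0.999, -0.043], [-1.0, -0.0, -0.0]]
force: [-0.4, -0.0, 0.3]
finger_gap: 0.693
0.5 [194.3 646.3 205.2] [[-0.0, 0.043, 0.999], [-0.0, 0.999, -0.043], [-1.0, -0.0, -0.0]] [-0.4 -0.   0.3] 0.693
delta tool cm [ 10.54 -45.42  27.95] yaw of y 87.54
```

```bash
python3 -m creep '{"claw":[1,1,1,1,1],"offset":[[0,-3,1.9],[0,-3,1.9],[0,-3,1.9],[0,-3,1.9],[0,-3,1.9]],"twist":[0,0,0,0,0]}' >/dev/null
python3 -m creep '{"claw":[1,1,1,1,1],"offset":[[0,-3,1.9],[0,-3,1.9],[0,-3,1.9],[0,-3,1.9],[0,-3,1.9]],"twist":[0,0,0,0,0]}' >/dev/null
python3 -m creep '{"claw":[1,1,1,1,1],"offset":[[0,-3,1.9],[0,-3,1.9],[0,-3,1.9],[0,-3,1.9],[0,-3,1.9]],"twist":[0,0,0,0,0]}' >/dev/null
python3 -c "
from h import *
to(cw(-88,0),70)"
```

```text
2.0 [462.  184.3 205.6] [[0.0, 0.043, 0.999], [0.0, 0.999, -0.043], [-1.0, 0.0, 0.0]] [ 0.7  0.7 -0.1] 0.012
delta tool cm [13.56 -0.43 -0.78] yaw of y 87.55
```

```bash
python3 -m creep '{"claw":[1,1,1,1,1],"offset":[[0,-0.4,-0.8],[3.4,0,0],[3.4,0,0],[3.4,0,0],[3.4,0,0]],"twist":[0,0,0,0,0]}'
python3 - <<'E'
from h import *
to(cw(-88,0),47)
im,d=snap("side"); cv2.imwrite("pics/b.png",cv2.resize(im[250:390,260:460],None,fx=3,fy=3))
E
```

```text
time: 2.5
tool_pos: [453.1, 182.3, 68.5]
eef_rot: [[0.001, 0.042, 0.999], [0.0, 0.999, -0.042], [-1.0, 0.0, 0.001]]
force: [1.5, 0.3, -0.1]
finger_gap: 0.006
2.5 [453.1 182.3  68.5] [[0.001, 0.042, 0.999], [0.0, 0.999, -0.042], [-1.0, 0.0, 0.001]] [ 1.5  0.3 -0.1] 0.006
delta tool cm [ 2.15 -0.18  0.1 ] yaw of y 87.59
```

View pics/b.png

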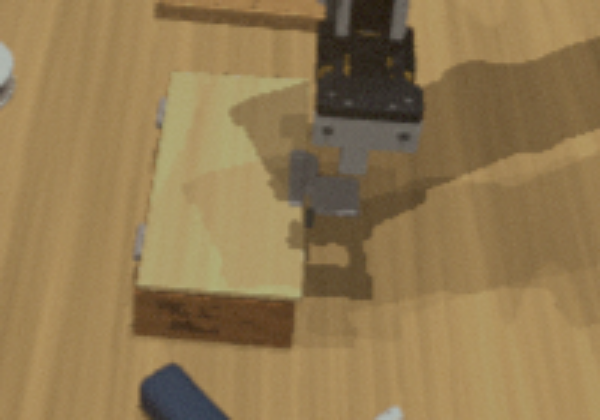

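The closed fingers hang just above the outer half of the pad, at about (350,165) in the crop with the pad at (335,195). Now I press.

```bash
python3 -m creep '{"claw":[1,1,1,1,1],"offset":[[2.0,0,0],[0.5,0,0],[0.3,0,0],[0.3,0,0],[0.2,0,0]],"twist":[0,0,0,0,0]}'
python3 -m creep '{"claw":[1,1,1,1,1],"offset":[[0.1,0,0],[0,0,0],[0,0,0],[0,0,0],[0,0,0]],"twist":[0,0,0,0,0]}'
```

```text
time: 3.05
tool_pos: [453.0, 182.3, 37.3]
eef_rot: [[-0.0, 0.039, 0.999], [0.001, 0.999, -0.039], [-1.0, 0.001, -0.0]]
force: [-7.1, -0.3, 7.7]
finger_gap: 0.005
time: 3.55
tool_pos: [452.9, 182.3, 36.5]
eef_rot: [[-0.0, 0.039, 0.999], [0.001, 0.999, -0.039], [-1.0, 0.001, -0.0]]
force: [-6.9, -1.1, 8.3]
finger_gap: 0.004
```

Run:
```python
from h import *
im,d=snap("side"); cv2.imwrite("pics/c.png",im[170:400,230:460])
P=world("side",d); m=np.zeros((480,640),bool); m[170:400,280:460]=1
q=P[m&(P[...,2]>60)&(P[...,0]>470)&(P[...,1]>50)]; print(len(q), np.round(np.percentile(q,[2,50,98],axis=0),0) if len(q) else "")
```

```text
4215 [[471.  72.  65.]
 [501. 213. 168.]
 [640. 902. 764.]]
```

```bash
python3 -m creep '{"claw":[1,1,1,1,1],"offset":[[0,0,0],[0,0,0],[0,0,0],[0,0,0],[0,0,0]],"twist":[0,0,0,0,0]}' 
python3 -m creep '{"claw":[1,1,1,1,1],"offset":[[-2,0,0],[-4,0,-2],[-4,0,-2],[-4,0,0],[0,0,0]],"twist":[0,0,0,0,0]}'
python3 - <<'E'
from h import *
st()
im,d=snap("top"); np.save("d_top.npy",d); cv2.imwrite("pics/d_full.png",im); cv2.imwrite("pics/d.png",cv2.resize(im[190:330,190:330],None,fx=4,fy=4))
E
```

```text
time: 4.1
tool_pos: [453.0, 182.3, 36.5]
eef_rot: [[-0.0, 0.039, 0.999], [0.001, 0.999, -0.039], [-1.0, 0.001, -0.0]]
force: [-6.4, -1.0, 6.8]
finger_gap: 0.002
time: 4.6
tool_pos: [415.4, 185.1, 181.1]
eef_rot: [[0.007, 0.039, 0.999], [0.006, 0.999, -0.039], [-1.0, 0.006, 0.007]]
force: [-0.1, -0.5, -1.6]
finger_gap: 0.003
4.6 [415.4 185.1 181.1] [[0.007, 0.039, 0.999], [0.006, 0.999, -0.039], [-1.0, 0.006, 0.007]] [-0.1 -0.5 -1.6] 0.003
```

View pics/d.png

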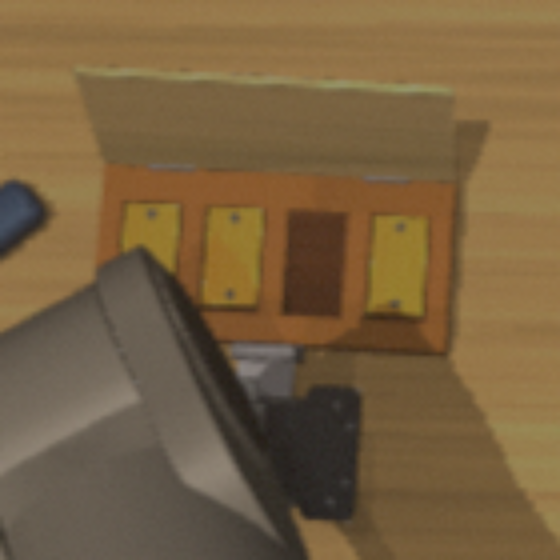

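The lid is open. Plates lie in pockets 3, 2 and 0, at crop (150,240), (232,258) and (397,267), and pocket 1 at (315,262) is empty. I'll refine the case pose from the plates.

Run:
```python
from h import *
im=cv2.imread("pics/d_full.png"); P=world("top",np.load("d_top.npy"))
hsv=cv2.cvtColor(im,cv2.COLOR_BGR2HSV)
m=(hsv[...,0]>20)&(hsv[...,0]<33)&(hsv[...,1]>170)
c=cams.get_calibration("top");K=c["intrinsics"];V=np.array(c["view"])
n,l,s,_=cv2.connectedComponentsWithStats(np.uint8(m))
for i in range(1,n):
    if s[i,4]<150 or not(200<s[i,0]<310 and 230<s[i,1]<280): continue
    v,u=np.nonzero(l==i); ray=np.c_[(u-K[0][2])/K[0][0],(v-K[1][2])/K[1][1],np.ones(len(u))]@V[:3,:3]
    C=-V[:3,:3].T@V[:3,3]; q=C+ray*((45-C[2])/ray[:,2:])
    print(s[i],[np.round(a,1) for a in cv2.minAreaRect(np.float32(q[:,:2]))],np.round(q.mean(0),1), np.median(P[l==i][:,2]))
for y in(-81,27,81): print("expect",y,cw(4.5,y))
s=st(); E=np.array(r.sense()["tool_pos"])
to(cw(-13,-81),80)
print(tray(im,np.load("d_top.npy")))
```

```text
[282 244  15  25 258] [array([541.1,  97.1]), array([35.1, 63.1]), np.float64(88.0)] [540.9  96.7  45. ] 44.656620775500656
expect -81 [543.34479971  95.88624338]
expect 27 [547.54718951 203.80445277]
expect 81 [549.64838441 257.76355747]
4.65 [414.7 184.7 178.8] [[0.005, 0.039, 0.999], [0.004, 0.999, -0.039], [-1.0, 0.005, 0.005]] [-0.7  0.2 -1. ] 0.003
4.65 [414.7 184.7 178.8] [[0.005, 0.039, 0.999], [0.004, 0.999, -0.039], [-1.0, 0.005, 0.005]] [-0.7  0.2 -1. ] 0.003
delta tool cm [ 9.89 -8.42 11.4 ] yaw of y 87.76
(array([ 524.4, -172.4]), array([198.8, 178.5]), 85.91, np.float64(16.4), 814)
```

```bash
sed -i 's/O=np.array(\[542.,177.\])/O=np.array([540.7,177.7])/' h.py
python3 -m creep '{"claw":[1,1,1,1,1],"offset":[[0,-2.1,2.8],[0,-2.1,2.8],[0,-2.1,2.8],[0,-2.0,2.8],[2,0,0]],"twist":[0,0,0,0,0]}' >/dev/null
python3 -m creep '{"claw":[1,1,1],"offset":[[4,0,0],[4,0,0],[0,0,0]],"twist":[0,0,0]}' >/dev/null
python3 -c "
from h import *
to(cw(-14,-81),48)"
```

```text
5.45 [519.   95.2  71.3] [[-0.007, 0.039, 0.999], [-0.003, 0.999, -0.039], [-1.0, -0.003, -0.007]] [-0.2  0.2  0.8] 0.002
delta tool cm [2.33 0.24 0.46] yaw of y 87.74
```

```bash
python3 -m creep '{"claw":[1,1,1,1,1],"offset":[[1,0.2,0.5],[1.2,0,0],[0.5,0,0],[0.3,0,0],[0.2,0,0]],"twist":[0,0,0,0,0]}'
python3 -m creep '{"claw":[1,1,1],"offset":[[0.2,0,0],[0.1,0,0],[0,0,0]],"twist":[0,0,0]}'
```

```text
time: 5.95
tool_pos: [526.9, 98.2, 43.9]
eef_rot: [[-0.0, 0.039, 0.999], [0.0, 0.999, -0.039], [-1.0, 0.0, -0.0]]
force: [-11.2, 0.7, 17.9]
finger_gap: 0.002
time: 6.25
tool_pos: [525.8, 98.3, 42.1]
eef_rot: [[-0.002, 0.039, 0.999], [0.001, 0.999, -0.039], [-1.0, 0.001, -0.002]]
force: [-20.4, -1.3, 40.0]
finger_gap: 0.007
```

The reaction's tilt (-20 in x, 40 up, about 27°) fits a plate already tipped about 30° and lying on the slope. I'll rise and look.

```bash
python3 -m creep '{"claw":[0.4,0.4,0.4,0.4,0.4],"offset":[[-0.8,0,0],[-3,0,0],[-3,0,-3],[0,0,-4.5],[0,0,-4.5]],"twist":[0,0,0,0,0]}'
python3 - <<'E'
from h import *
im,d=snap("top"); np.save("e_top.npy",d); cv2.imwrite("pics/e.png",cv2.resize(im[220:300,200:320],None,fx=5,fy=5))
P=world("top",d); 
for v in range(240,276,2): print(v,np.round(P[v,289],1),end=" ")
E
```

```text
time: 6.75
tool_pos: [406.6, 102.9, 109.4]
eef_rot: [[0.002, 0.039, 0.999], [0.001, 0.999, -0.039], [-1.0, 0.001, 0.002]]
force: [-0.2, 0.2, 0.8]
finger_gap: 0.399
240 [582.6  97.7  45.8] 242 [577.9  97.8  41.9] 244 [572.7  97.7  41.2] 246 [566.7  97.3  46.5] 248 [560.8  96.8  51.1] 250 [555.7  96.8  49.9] 252 [550.6  96.7  49.4] 254 [545.3  96.5  49.3] 256 [540.6  96.7  44.9] 258 [535.4  96.5  45.3] 260 [529.9  96.2  47.8] 262 [525.   96.3  44.8] 264 [520.3  96.5  39.5] 266 [472.4  69.9 469.2] 268 [465.4  67.6 505.1] 270 [461.4  67.1 511.8] 272 [457.8  66.8 515.5] 274 [454.2  66.5 519. ]
```

View pics/e.png

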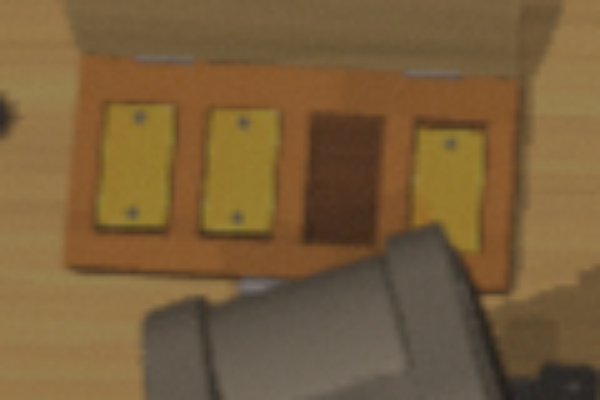

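The three plates show at crop (137,165), (240,170) and (450,185). Plate 0 has shifted towards -x, but its tilt is unclear, so I'll check from the side.

Run:
```python
from h import *
im,d=snap("side"); cv2.imwrite("pics/f.png",cv2.resize(im[260:370,290:400],None,fx=5,fy=5))
P=world("side",d); hsv=cv2.cvtColor(im,cv2.COLOR_BGR2HSV)
m=(P[...,2]>25)&(P[...,2]<75)&(P[...,0]>505)&(P[...,0]<585)
R=np.array([[np.cos(YAW),-np.sin(YAW)],[np.sin(YAW),np.cos(YAW)]])
q=P[m]; c=(q[:,:2]-O)@R
for y in(-81,-27,27,81):
    k=abs(c[:,1]-y)<14; print(y,[(x,round(float(np.median(q[k&(abs(c[:,0]-x)<2.5),2])),1)) for x in range(-30,45,5)])
```

```text
-81 [(-30, 40.0), (-25, 41.5), (-20, 42.3), (-15, 42.5), (-10, 44.1), (-5, 45.0), (0, 46.1), (5, 46.3), (10, 48.0), (15, 49.5), (20, 50.0), (25, 51.0), (30, 50.7), (35, 40.9), (40, 46.1)]
-27 [(-30, nan), (-25, 26.2), (-20, 29.3), (-15, 31.9), (-10, 34.3), (-5, 37.3), (0, 40.2), (5, 40.6), (10, 40.1), (15, 40.5), (20, 39.7), (25, 39.9), (30, 40.2), (35, 42.1), (40, 46.3)]
27 [(-30, 34.9), (-25, 46.1), (-20, 46.4), (-15, 45.8), (-10, 46.1), (-5, 46.3), (0, 46.3), (5, 46.3), (10, 46.3), (15, 45.5), (20, 46.1), (25, 46.2), (30, 46.1), (35, 45.5), (40, 45.8)]
81 [(-30, 47.1), (-25, 46.2), (-20, 46.1), (-15, 46.1), (-10, 46.3), (-5, 46.0), (0, 46.4), (5, 46.2), (10, 46.5), (15, 46.5), (20, 45.9), (25, 46.2), (30, 45.7), (35, 46.2), (40, 46.3)]
  return _methods._mean(a, axis=axis, dtype=dtype,
  ret = ret.dtype.type(ret / rcount)
```

View pics/f.png

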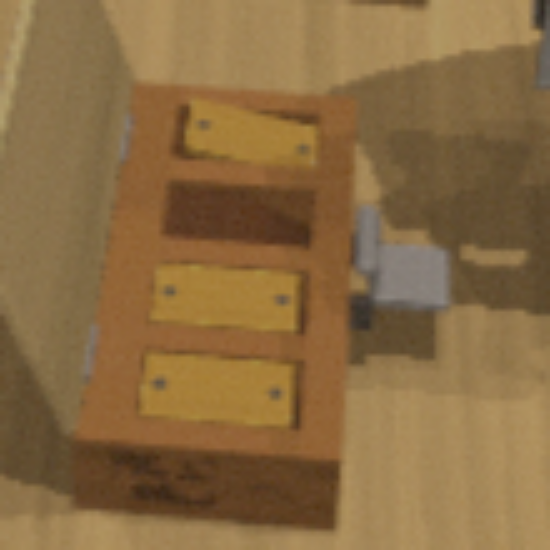

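Plate 0 is tilted only about 11° and stuck against the -x wall: I pressed too near the bend, with little leverage. I'll press again closer to the -x end, letting the arm settle before I read it.

```bash
python3 -m creep '{"claw":[1,1,1,1,1],"offset":[[0,0,3.5],[0,0,3.5],[0,0,3.6],[0,0,0],[0,0,0]],"twist":[0,0,0,0,0]}' >/dev/null
python3 -m creep '{"claw":[1,1,1,1],"offset":[[2,0,0],[2,0,0],[0,0,0],[0,0,0]],"twist":[0,0,0,0]}' >/dev/null
python3 -c "
from h import *
to(cw(-21,-81),48)"
```

```text
7.75 [512.7  98.6  69. ] [[-0.001, 0.039, 0.999], [-0.0, 0.999, -0.039], [-1.0, -0.0, -0.001]] [0.  0.4 0.2] 0.007
delta tool cm [ 2.1  -0.08  0.4 ] yaw of y 87.77
```

```bash
python3 -m creep '{"claw":[1,1,1,1,1],"offset":[[1,0,0.4],[1,0,0],[0.4,0,0],[0.3,0,0],[0,0,0]],"twist":[0,0,0,0,0]}'
python3 -m creep '{"claw":[1,1,1],"offset":[[0.2,0,0],[0.1,0,0],[0,0,0]],"twist":[0,0,0]}'
```

```text
time: 8.25
tool_pos: [516.9, 98.3, 41.1]
eef_rot: [[-0.001, 0.039, 0.999], [-0.0, 0.999, -0.039], [-1.0, -0.0, -0.001]]
force: [0.8, -0.2, 0.9]
finger_gap: 0.003
time: 8.55
tool_pos: [517.6, 98.5, 38.9]
eef_rot: [[0.001, 0.039, 0.999], [0.0, 0.999, -0.039], [-1.0, 0.0, 0.001]]
force: [-0.6, -1.4, 7.0]
finger_gap: 0.003
```

```bash
python3 -m creep '{"claw":[1,1,1,1],"offset":[[0.2,0,0],[0,0,0],[0.1,0,0],[0,0,0]],"twist":[0,0,0,0]}'
cat >> h.py <<'E'
def prof():
    im,d=snap("side"); P=world("side",d); q=P[(P[...,2]>15)&(P[...,2]<75)&(P[...,0]>490)&(P[...,0]<595)]
    R=np.array([[np.cos(YAW),-np.sin(YAW)],[np.sin(YAW),np.cos(YAW)]]); c=(q[:,:2]-O)@R
    for y in(-81,-27,27,81):
        k=abs(c[:,1]-y)<13; f=lambda x:q[k&(abs(c[:,0]-x)<2.5),2]
        print(y,[(x,round(float(np.median(f(x))),1)) for x in range(-30,40,5) if len(f(x))])
    return im
E
```

```text
time: 8.95
tool_pos: [518.3, 98.6, 37.7]
eef_rot: [[0.002, 0.039, 0.999], [0.002, 0.999, -0.039], [-1.0, 0.002, 0.002]]
force: [-13.2, -3.6, 48.9]
finger_gap: 0.007
```

```bash
python3 -m creep '{"claw":[1,1,1,1,1],"offset":[[-0.9,0,0],[-3,0,0],[-3,0,-2],[0,0,-4.5],[0,0,-4.5]],"twist":[0,0,0,0,0]}'
python3 -c "
from h import *
prof()"
```

```text
time: 9.45
tool_pos: [406.6, 102.8, 105.0]
eef_rot: [[0.002, 0.039, 0.999], [0.001, 0.999, -0.039], [-1.0, 0.001, 0.001]]
force: [0.3, 0.7, 0.1]
finger_gap: 0.004
-81 [(-30, 29.3), (-25, 32.9), (-20, 36.1), (-15, 38.3), (-10, 41.3), (-5, 43.5), (0, 47.0), (5, 50.0), (10, 51.9), (15, 55.2), (20, 58.2), (25, 42.1), (30, 40.0), (35, 43.6)]
-27 [(-30, 22.9), (-25, 25.1), (-20, 29.1), (-15, 31.4), (-10, 35.0), (-5, 37.3), (0, 39.8), (5, 40.2), (10, 40.2), (15, 40.3), (20, 40.5), (25, 40.4), (30, 39.9), (35, 41.5)]
27 [(-30, 22.7), (-25, 45.9), (-20, 45.3), (-15, 46.1), (-10, 46.6), (-5, 46.1), (0, 45.6), (5, 46.0), (10, 46.2), (15, 45.4), (20, 46.3), (25, 45.9), (30, 46.1), (35, 46.2)]
81 [(-30, 33.6), (-25, 46.0), (-20, 45.9), (-15, 46.2), (-10, 46.3), (-5, 46.0), (0, 46.4), (5, 45.9), (10, 46.1), (15, 46.4), (20, 45.7), (25, 45.5), (30, 46.2), (35, 45.8)]
```

Plate 0 is now fully tipped, with its +x end at case x≈22 and 58 mm up. I'll grip it there.

```bash
python3 -m creep '{"claw":[0.4,0.4,0.4,0.4,0.4],"offset":[[0,0,4.5],[0,0,4.5],[0,0,4.5],[0,0,1.6],[0,0,0]],"twist":[0,0,0,0,0]}' >/dev/null
python3 -m creep '{"claw":[0.4,0.4],"offset":[[0,0,0],[0,0,0]],"twist":[0,0]}' >/dev/null
python3 -c "
from h import *
to(cw(17,-81),47)"
```

```text
10.2 [557.   97.  104.5] [[-0.001, 0.039, 0.999], [0.0, 0.999, -0.039], [-1.0, 0.0, -0.001]] [-0.1 -0.  -0.3] 0.565
delta tool cm [ 5.75 -0.1  -0.24] yaw of y 87.79
```

```bash
python3 -m creep '{"claw":[0.4,0.4,0.4,0.4,0.4],"offset":[[2,-0.1,-0.2],[2,0,0],[1.5,0,0],[0.2,0,0],[0,0,0]],"twist":[0,0,0,0,0]}' 25
python3 -m creep '{"claw":[1,1,1,1,1],"offset":[[0,0,0],[0,0,0],[0,0,0],[0,0,0],[0,0,0]],"twist":[0,0,0,0,0]}' 25
python3 -m creep '{"claw":[1,1,1,1],"offset":[[-0.5,0,0],[-3,0,0],[-3,0,0],[0,0,0]],"twist":[0,0,0,0]}'
```

```text
time: 10.7
tool_pos: [555.8, 96.0, 47.6]
eef_rot: [[-0.0, 0.039, 0.999], [-0.0, 0.999, -0.039], [-1.0, -0.0, -0.0]]
force: [0.5, 0.3, -0.1]
finger_gap: 0.602
time: 11.2
tool_pos: [556.5, 96.0, 47.9]
eef_rot: [[0.001, 0.039, 0.999], [0.0, 0.999, -0.039], [-1.0, 0.0, 0.001]]
force: [-0.2, -0.4, 5.1]
finger_gap: 0.38
time: 11.6
tool_pos: [557.8, 96.2, 115.9]
eef_rot: [[0.004, 0.039, 0.999], [0.002, 0.999, -0.039], [-1.0, 0.002, 0.004]]
force: [0.8, -0.6, -0.5]
finger_gap: 0.379
```

```bash
cat >> h.py <<'E'
def bay(i,dx=14):
    im,d=snap("top"); t=tray(im,d); print(t); a=np.radians(t[2]-90 if t[2]>45 else t[2]); c,s=np.cos(a),np.sin(a)
    b=np.array([[-43,-48],[-43,48],[43,-48],[43,48]])[i]+[0,0]; p=np.array(t[0])+[c*b[0]-s*b[1],s*b[0]+c*b[1]]
    print("bay centre",np.round(p,1)); return p+dx*np.array([np.cos(YAW),np.sin(YAW)])
E
python3 -c "
from h import *
to(bay(3),60)"
```

```text
(array([ 524.2, -172.7]), array([198.9, 178.4]), 85.92, np.float64(16.4), 830)
bay centre [ 570.5 -127.9]
11.65 [556.9  96.3 114.1] [[0.002, 0.039, 0.999], [0.001, 0.999, -0.039], [-1.0, 0.001, 0.002]] [-0.6 -0.  -1.1] 0.382
delta tool cm [  5.39 -22.36   3.61] yaw of y 87.78
```

```bash
python3 -m creep '{"claw":[1,1,1,1,1],"offset":[[0,-3.7,0.6],[0,-3.7,0.6],[0,-3.7,0.6],[0,-3.7,0.6],[0,-3.7,0.6]],"twist":[0,0,0,0,0]}' >/dev/null
python3 -m creep '{"claw":[1,1,1,1,1],"offset":[[0,-3.8,0.6],[2.5,0,0],[2.5,0,0],[0,0,0],[0,0,0]],"twist":[0,0,0,0,0]}'
python3 -c "
from h import *
to(bay(3),36)
im,d=snap('side'); cv2.imwrite('pics/g.png',cv2.resize(im[190:300,270:420],None,fx=4,fy=4))"
```

```text
time: 12.65
tool_pos: [582.8, -128.3, 62.1]
eef_rot: [[-0.002, 0.039, 0.999], [-0.0, 0.999, -0.039], [-1.0, -0.0, -0.002]]
force: [0.1, 0.3, -0.6]
finger_gap: 0.38
(array([ 517.3, -256.1]), array([ 45.5, 178.4]), 80.85, np.float64(16.8), 200)
bay centre [ 567.4 -215.5]
12.7 [ 583.4 -128.2   62.9] [[-0.0, 0.039, 0.999], [-0.0, 0.999, -0.039], [-1.0, -0.0, -0.0]] [-0.5 -0.2 -0.5] 0.383
delta tool cm [ 2.69 -8.79  0.13] yaw of y 87.78
```

View pics/g.png

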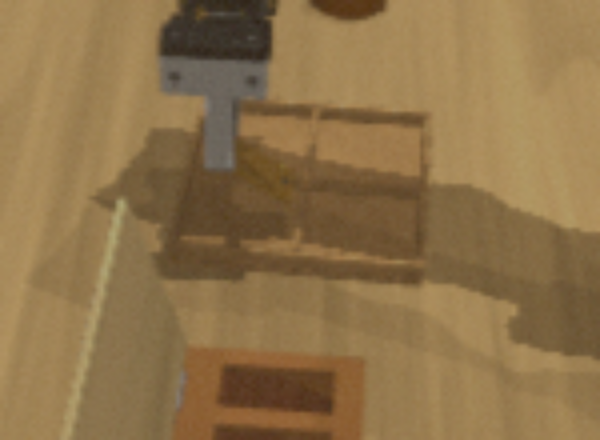

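The plate is held tilted in the jaws above the +x,+y bay, at crop (265,180). The tray appears to be where it was. I'll lower it.

```bash
python3 -m creep '{"claw":[1,1,1,1,1],"offset":[[1.5,0,0.1],[1,0,0],[0.4,0,0],[0,0,0],[0,0,0]],"twist":[0,0,0,0,0]}' 
python3 -m creep '{"claw":[1,1,1,1,1],"offset":[[0.3,0,0],[0.4,0,0],[0.4,0,0],[0.4,0,0],[0,0,0]],"twist":[0,0,0,0,0]}' 4
```

```text
time: 13.25
tool_pos: [584.3, -128.4, 33.5]
eef_rot: [[-0.0, 0.039, 0.999], [-0.0, 0.999, -0.039], [-1.0, -0.0, -0.0]]
force: [0.8, -0.1, -0.6]
finger_gap: 0.377
time: 13.75
tool_pos: [584.6, -128.4, 18.1]
eef_rot: [[0.0, 0.039, 0.999], [-0.0, 0.999, -0.039], [-1.0, -0.0, 0.0]]
force: [2.1, -0.9, -0.4]
finger_gap: 0.38
```

Now release with a small opening, rise, and look.

```bash
python3 -m creep '{"claw":[0.45,0.45,0.45,0.45],"offset":[[0,0,0],[0,0,0],[0,0,0],[0,0,0]],"twist":[0,0,0,0]}' 
python3 -m creep '{"claw":[0.45,0.45,0.45,0.45,0.45],"offset":[[-3,0,0],[-4,0,0],[-4,2,-2],[-2,4.5,-2],[0,4.5,-2]],"twist":[0,0,0,0,0]}' >/dev/null
python3 -m creep '{"claw":[1,1,1,1,1],"offset":[[0,4.5,0],[0,4.5,0],[0,4.5,0],[0,4.5,0],[0,0,0]],"twist":[0,0,0,0,0]}'
cat >> h.py <<'E'
def plates():
    im,d=snap("top"); P=world("top",d); print(tray(im,d)); hsv=cv2.cvtColor(im,cv2.COLOR_BGR2HSV)
    m=(hsv[...,0]>20)&(hsv[...,0]<33)&(hsv[...,1]>150)&(P[...,1]<-50)&(P[...,1]>-320)
    n,l,s,_=cv2.connectedComponentsWithStats(np.uint8(m))
    for i in range(1,n):
        if s[i,4]>60:
            q=P[l==i]; A=np.c_[q[:,:2]-q[:,:2].mean(0),np.ones(len(q))]; k=np.linalg.lstsq(A,q[:,2],rcond=None)[0]
            print(s[i,4],[np.round(a,1) for a in cv2.minAreaRect(np.float32(q[:,:2]))],"z",k[2].round(1),"slope",k[:2].round(3))
    return im
E
python3 -c "
from h import *
im=plates(); cv2.imwrite('pics/h.png',cv2.resize(im[215:320,330:450],None,fx=4,fy=4))
to(cw(-21,27),75)"
```

```text
time: 14.15
tool_pos: [584.2, -128.3, 18.5]
eef_rot: [[-0.0, 0.039, 0.999], [0.0, 0.999, -0.039], [-1.0, 0.0, -0.0]]
force: [0.6, -0.4, -0.7]
finger_gap: 0.55
time: 15.15
tool_pos: [536.2, 167.7, 147.1]
eef_rot: [[-0.0, 0.031, 1.0], [0.002, 1.0, -0.031], [-1.0, 0.002, -0.0]]
force: [-0.4, -0.5, -0.5]
finger_gap: 0.163
(array([ 524.5, -172.3]), array([198.5, 178.7]), 86.04, np.float64(15.7), 926)
259 [array([ 563.4, -124.7]), array([35. , 62.5]), np.float64(89.1)] z 10.3 slope [0.004 0.009]
15.2 [536.3 164.1 147. ] [[-0.0, 0.034, 0.999], [0.0, 0.999, -0.034], [-1.0, 0.0, -0.0]] [-0.3 -0.6  0.3] 0.118
delta tool cm [ 7.21  4.08 -1.69] yaw of y 88.05
```

View pics/h.png

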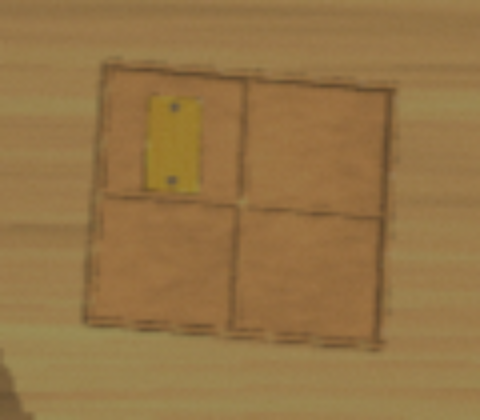

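Plate 0 lies flat in the +x,+y bay at crop (174,143), about 7 mm towards -x, and the tray hasn't moved. Next is pocket 2.

```bash
python3 -m creep '{"claw":[1,1,1,1,1],"offset":[[0,2,-0.8],[2,2,-0.8],[2.6,0,0],[2.6,0,0],[0,0,0]],"twist":[0,0,0,0,0]}' >/dev/null
python3 -m creep '{"claw":[1,1],"offset":[[0,0,0],[0,0,0]],"twist":[0,0]}' >/dev/null
python3 -c "
from h import *
to(cw(-20.5,27),45)"
```

```text
15.9 [523.2 201.3  76.6] [[0.001, 0.04, 0.999], [0.001, 0.999, -0.04], [-1.0, 0.001, 0.001]] [ 0.3 -0.   0.7] 0.005
delta tool cm [ 3.16  0.41 -0.22] yaw of y 87.72
```

```bash
python3 -m creep '{"claw":[1,1,1,1,1],"offset":[[1.3,0.4,-0.2],[1.4,0,0],[0.3,0,0],[0.2,0,0],[0.2,0,0]],"twist":[0,0,0,0,0]}'
python3 -m creep '{"claw":[1,1,1],"offset":[[0.2,0,0],[0.15,0,0],[0,0,0]],"twist":[0,0,0]}'
```

```text
time: 16.4
tool_pos: [520.5, 205.6, 41.1]
eef_rot: [[-0.0, 0.039, 0.999], [-0.0, 0.999, -0.039], [-1.0, -0.0, -0.0]]
force: [-0.8, 0.2, 0.6]
finger_gap: 0.007
time: 16.7
tool_pos: [520.7, 205.8, 38.1]
eef_rot: [[0.0, 0.039, 0.999], [0.0, 0.999, -0.039], [-1.0, 0.0, 0.0]]
force: [-2.0, -0.1, 6.7]
finger_gap: 0.012
```

```bash
python3 -m creep '{"claw":[1,1,1,1,1],"offset":[[-1,0,0],[-3,0,0],[-2,0,1.9],[0,0,1.9],[0,0,0]],"twist":[0,0,0,0,0]}' >/dev/null
python3 -m creep '{"claw":[0.4,0.4,0.4,0.4,0.4],"offset":[[0,0,0],[0,0,0],[0,0,0],[0,0,0],[0,0,0]],"twist":[0,0,0,0,0]}' >/dev/null
python3 -c "
from h import *
prof()
to(cw(17,27),47)" | tail -4
```

```text
27 [(-30, 33.1), (-25, 34.7), (-20, 36.9), (-15, 39.7), (-10, 41.1), (-5, 43.6), (0, 47.1), (5, 47.9), (10, 50.8), (15, 52.5), (20, 55.4), (25, 56.6), (30, 40.8), (35, 40.5)]
81 [(-30, 34.2), (-25, 46.4), (-20, 45.9), (-15, 46.5), (-10, 46.2), (-5, 46.2), (0, 46.4), (5, 46.5), (10, 46.4), (15, 46.1), (20, 46.2), (25, 46.3), (30, 46.0), (35, 45.1)]
17.75 [558.3 204.3  97.8] [[-0.0, 0.039, 0.999], [-0.0, 0.999, -0.039], [-1.0, -0.0, -0.0]] [ 0.1 -0.9  0.3] 0.437
delta tool cm [ 5.08 -0.03  0.05] yaw of y 87.78
```

It's tipped about 24°, which is enough to grip.

```bash
python3 -m creep '{"claw":[0.4,0.4,0.4],"offset":[[0,0,0.2],[0,0,0],[0,0,0]],"twist":[0,0,0]}' 25
python3 -m creep '{"claw":[0.4,0.4,0.4,0.4,0.4],"offset":[[2,0,0],[2,0,0],[1,0,0],[0,0,0],[0,0,0]],"twist":[0,0,0,0,0]}' 25
python3 -m creep '{"claw":[1,1,1,1,1],"offset":[[0,0,0],[0,0,0],[0,0,0],[0,0,0],[0,0,0]],"twist":[0,0,0,0,0]}' 25
python3 -m creep '{"claw":[1,1,1,1,1],"offset":[[-0.5,0,0],[-3,0,0],[-3,0,0],[-0.5,0,0],[0,0,0]],"twist":[0,0,0,0,0]}'
python3 -c "
from h import *
im,d=snap('side'); cv2.imwrite('pics/i.png',cv2.resize(im[220:370,290:420],None,fx=4,fy=4))
to(bay(1,20),60)"
```

```text
time: 18.05
tool_pos: [560.5, 204.1, 97.7]
eef_rot: [[-0.0, 0.039, 0.999], [-0.0, 0.999, -0.039], [-1.0, -0.0, -0.0]]
force: [-0.2, 0.1, 0.1]
finger_gap: 0.597
time: 18.55
tool_pos: [560.7, 204.2, 48.2]
eef_rot: [[0.0, 0.039, 0.999], [-0.0, 0.999, -0.039], [-1.0, -0.0, 0.0]]
force: [0.1, 0.7, 1.4]
finger_gap: 0.598
time: 19.05
tool_pos: [560.8, 204.1, 48.1]
eef_rot: [[0.001, 0.039, 0.999], [0.0, 0.999, -0.039], [-1.0, 0.0, 0.001]]
force: [0.7, -2.0, 4.2]
finger_gap: 0.38
time: 19.55
tool_pos: [560.8, 204.6, 118.7]
eef_rot: [[0.001, 0.039, 0.999], [0.001, 0.999, -0.039], [-1.0, 0.001, 0.001]]
force: [-0.1, -0.6, -1.5]
finger_gap: 0.376
(array([ 524.3, -172.3]), array([198.3, 179. ]), 86.11, np.float64(16.2), 867)
bay centre [ 484.7 -121.5]
19.65 [559.9 204.2 117. ] [[-0.001, 0.039, 0.999], [-0.0, 0.999, -0.039], [-1.0, -0.0, -0.001]] [-0.3  0.3 -1.5] 0.373
delta tool cm [  5.71 -32.83  -4.25] yaw of y 87.79
```

View pics/i.png

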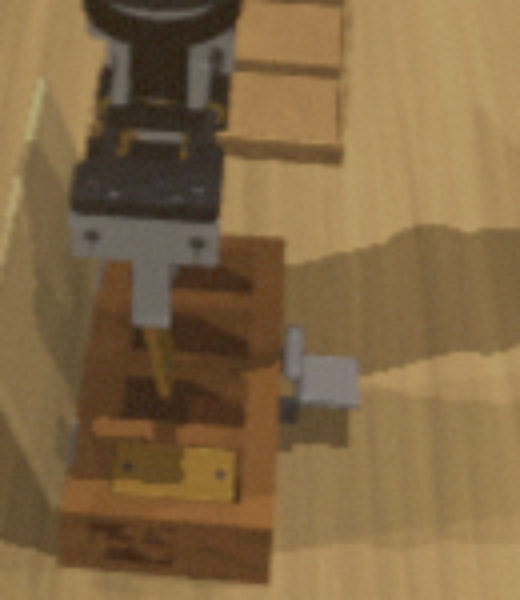

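Plate 2 is gripped but has swung down and hangs steeply in the jaws, from crop (150,325) to (165,395). I'll measure its tilt before placing it.

Run:
```python
from h import *
im,d=snap("side"); P=world("side",d); hsv=cv2.cvtColor(im,cv2.COLOR_BGR2HSV)
s=r.sense(); t=np.array(s["tool_pos"]); R=np.array(s["eef_rot"])
m=(hsv[...,0]>16)&(hsv[...,0]<35)&(hsv[...,1]>120)&(P[...,2]>62)&(P[...,2]<160)&(abs(P[...,1]-t[1])<30)&(abs(P[...,0]-t[0])<60)
q=(P[m]-t)@R; print(len(q))
for x in range(-20,70,6):
    k=abs(q[:,0]-x)<3
    if k.sum(): print("down",x,"z med/min/max",np.round([np.median(q[k,2]),q[k,2].min(),q[k,2].max()],1),"y",np.median(q[k,1]).round(1),k.sum())
```

```text
113
down 4 z med/min/max [ 0.1 -1.   1.1] y 19.1 2
down 10 z med/min/max [-0.9 -3.1 59.5] y 16.2 9
down 16 z med/min/max [-3.1 -4.5 57.4] y 16.1 8
down 22 z med/min/max [-3.3 -6.1 57. ] y 15.4 13
down 28 z med/min/max [-5.5 -6.8 55.5] y 4.8 11
down 34 z med/min/max [-5.5 -8.3 53.7] y 3.8 24
down 40 z med/min/max [-3.6 -9.3 51.3] y -2.2 15
down 46 z med/min/max [ -7.8 -10.2  48.6] y 9.2 19
down 52 z med/min/max [ 19.8 -10.6  48.1] y 13.5 12
```

It hangs at about 79°, its low end some 52 mm below the TCP. I'll set that end on the floor near the -x side of bay 1, then lay the plate over in an arc with a weak grip.

```bash
python3 -m creep '{"claw":[1,1,1,1,1],"offset":[[0,-3.6,-0.5],[0,-3.6,-0.7],[0,-3.6,-1],[0,-3.6,-1],[0,-3.6,-1]],"twist":[0,0,0,0,0]}' 25 >/dev/null
python3 -m creep '{"claw":[1,1,1,1,1],"offset":[[0,-3.7,-1],[0,-3.7,-1],[0,-3.7,-1],[0,-3.7,-1.1],[0,0,0]],"twist":[0,0,0,0,0]}' >/dev/null
python3 -m creep '{"claw":[1,1,1],"offset":[[2,0,0],[1.5,0,0],[0,0,0]],"twist":[0,0,0]}'
python3 - <<'E'
from h import *
to(np.array([484.7,-121.5])-21*np.array([1,-.04]),57)
im,d=snap("side"); P=world("side",d); cv2.imwrite('pics/j.png',cv2.resize(im[190:300,290:430],None,fx=4,fy=4))
m=np.zeros((480,640),bool); m[205:270,300:390]=1; print(rect(P,m&(P[...,2]>12)&(P[...,2]<24)))
E
```

```text
time: 21.0
tool_pos: [463.2, -119.9, 80.7]
eef_rot: [[-0.004, 0.039, 0.999], [-0.0, 0.999, -0.039], [-1.0, -0.0, -0.004]]
force: [-1.2, -0.2, -0.1]
finger_gap: 0.378
21.0 [ 463.2 -119.9   80.7] [[-0.004, 0.039, 0.999], [-0.0, 0.999, -0.039], [-1.0, -0.0, -0.004]] [-1.2 -0.2 -0.1] 0.378
delta tool cm [ 2.37 -0.07  0.06] yaw of y 87.78
(array([ 523.4, -173.6]), array([204.4, 178. ]), 85.99, np.float64(16.5), 755)
```

View pics/j.png

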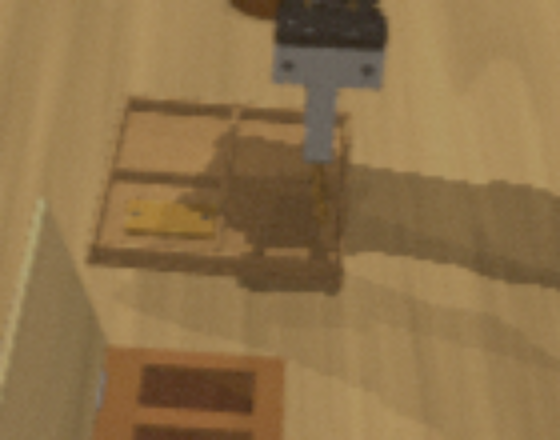

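The plate hangs over the -x,+y bay at crop (320,195). Plate 0 is flat at (170,218) and the tray is unmoved.

```bash
python3 -m creep '{"claw":[1,1,1,1],"offset":[[1.2,0,0.3],[1,0,0],[0.3,0,0],[0,0,0]],"twist":[0,0,0,0]}' 10
python3 -m creep '{"claw":[1,1,1,1,1],"offset":[[0.2,0,0.6],[0.3,0,0.8],[0.4,0,0.7],[0.5,0,0.6],[0.5,0,0.5]],"twist":[0,0,0,0,0]}' 4
python3 -c "
from h import *
im,d=snap('side'); cv2.imwrite('pics/k.png',cv2.resize(im[190:280,290:430],None,fx=4,fy=4))"
```

```text
time: 21.45
tool_pos: [468.5, -120.4, 57.5]
eef_rot: [[0.001, 0.039, 0.999], [-0.0, 0.999, -0.039], [-1.0, -0.0, 0.001]]
force: [1.0, -0.2, 2.0]
finger_gap: 0.379
time: 21.95
tool_pos: [500.5, -121.7, 38.2]
eef_rot: [[0.0, 0.039, 0.999], [-0.0, 0.999, -0.039], [-1.0, -0.0, 0.0]]
force: [1.8, 1.2, 0.8]
finger_gap: 0.382
```

View pics/k.png

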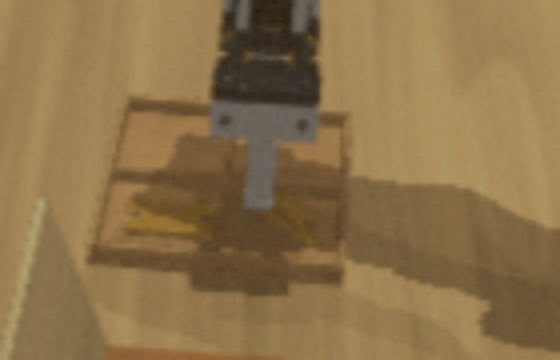

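The plate is laying over as planned, its low end at crop (310,240). I'll continue the arc and release.

```bash
python3 -m creep '{"claw":[1,1,1,1,1],"offset":[[0.5,0,0.4],[0.5,0,0.3],[0.5,0,0.2],[0.5,0,0.1],[0,0,0]],"twist":[0,0,0,0,0]}' 4
python3 -m creep '{"claw":[0.45,0.45,0.45,0.45],"offset":[[0,0,0],[0,0,0],[0,0,0],[0,0,0]],"twist":[0,0,0,0]}' 
python3 -m creep '{"claw":[0.45,0.45,0.45,0.45,0.45],"offset":[[-3,0,0],[-4,0,0],[-4,2,0.5],[-2,4,0.5],[0,4,0.5]],"twist":[0,0,0,0,0]}' >/dev/null
python3 -m creep '{"claw":[1,1,1,1,1],"offset":[[0,4,0],[0,4,0],[0,4,0],[0,4,0],[0,4,0]],"twist":[0,0,0,0,0]}' >/dev/null
python3 -m creep '{"claw":[1,1,1,1,1],"offset":[[0,4,0],[0,4,0],[0,0,0],[0,0,0],[0,0,0]],"twist":[0,0,0,0,0]}' >/dev/null
python3 -c "
from h import *
im=plates()
to(cw(-20.5,81),75)"
```

```text
time: 22.5
tool_pos: [509.3, -122.0, 18.1]
eef_rot: [[-0.001, 0.039, 0.999], [-0.0, 0.999, -0.039], [-1.0, -0.0, -0.001]]
force: [-0.6, -0.4, 0.4]
finger_gap: 0.383
time: 22.9
tool_pos: [509.8, -122.0, 19.0]
eef_rot: [[0.0, 0.039, 0.999], [0.0, 0.999, -0.039], [-1.0, 0.0, 0.0]]
force: [1.1, -0.5, 0.4]
finger_gap: 0.551
(array([ 524.3, -172.6]), array([199. , 178.6]), 86.01, np.float64(15.5), 1006)
254 [array([ 563.4, -124.6]), array([35.4, 62.9]), np.float64(89.5)] z 10.5 slope [-0.016 -0.02 ]
296 [array([ 493.2, -119.5]), array([35.3, 61.7]), np.float64(88.5)] z 10.2 slope [-0.001 -0.002]
24.45 [539.7 255.7 148.9] [[-0.0, 0.04, 0.999], [-0.0, 0.999, -0.04], [-1.0, -0.0, -0.0]] [-0.  -0.1  0.6] 0.005
delta tool cm [ 7.39  0.31 -1.64] yaw of y 87.68
```

Both plates lie flat, 70 mm apart. Next is pocket 3.

```bash
python3 -m creep '{"claw":[1,1,1,1,1],"offset":[[2,0.3,-1.6],[2.7,0,0],[2.7,0,0],[0,0,0],[0,0,0]],"twist":[0,0,0,0,0]}' >/dev/null
python3 -c "
from h import *
to(cw(-21,81),45)"
```

```text
24.95 [523.9 259.7  75.3] [[-0.0, 0.04, 0.999], [-0.001, 0.999, -0.04], [-1.0, -0.001, -0.0]] [ 0.4  0.2 -0.6] 0.002
delta tool cm [ 3.03 -0.03 -0.1 ] yaw of y 87.69
```

```bash
python3 -m creep '{"claw":[1,1,1,1,1],"offset":[[1.3,0,-0.1],[1.3,0,0],[0.3,0,0],[0.2,0,0],[0.2,0,0]],"twist":[0,0,0,0,0]}'
python3 -m creep '{"claw":[1,1,1],"offset":[[0.2,0,0],[0.2,0,0],[0.05,0,0]],"twist":[0,0,0]}'
python3 -m creep '{"claw":[1,1,1,1,1],"offset":[[0,0,0],[-1,0,0],[-3,0,0],[-2,0,1.9],[0,0,1.9]],"twist":[0,0,0,0,0]}' >/dev/null
python3 -m creep '{"claw":[0.4,0.4,0.4,0.4,0.4],"offset":[[0,0,0],[0,0,0],[0,0,0],[0,0,0],[0,0,0]],"twist":[0,0,0,0,0]}' >/dev/null
python3 -m creep '{"claw":[0.4,0.4,0.4],"offset":[[0,0,0],[0,0,0],[0,0,0]],"twist":[0,0,0]}' >/dev/null
python3 -c "
from h import *
prof()
to(cw(19,81),47)" | tail -4
```

```text
time: 25.45
tool_pos: [522.7, 260.7, 41.8]
eef_rot: [[-0.0, 0.039, 0.999], [-0.0, 0.999, -0.039], [-1.0, -0.0, -0.0]]
force: [-1.1, 0.9, -0.0]
finger_gap: 0.002
time: 25.75
tool_pos: [522.9, 260.9, 37.8]
eef_rot: [[0.0, 0.039, 0.999], [0.0, 0.999, -0.039], [-1.0, 0.0, 0.0]]
force: [-4.0, -1.6, 14.0]
finger_gap: 0.009
27 [(-30, 22.3), (-25, 26.0), (-20, 29.5), (-15, 31.5), (-10, 33.7), (-5, 37.2), (0, 40.2), (5, 40.2), (10, 40.3), (35, 44.3)]
81 [(-30, 31.9), (-25, 35.0), (-20, 37.1), (-15, 39.5), (-10, 41.6), (-5, 44.6), (0, 46.4), (5, 49.1), (10, 51.8), (15, 53.4), (20, 56.4), (25, 54.7), (30, 39.9), (35, 40.7)]
27.1 [560.6 259.3  97.3] [[-0.0, 0.039, 0.999], [-0.0, 0.999, -0.039], [-1.0, -0.0, -0.0]] [ 0.3 -0.3  0.2] 0.6
delta tool cm [ 5.03 -0.13  0.23] yaw of y 87.78
```

```bash
python3 -m creep '{"claw":[0.4,0.4,0.4,0.4,0.4],"offset":[[2,-0.1,0.1],[2,0,0],[1,0,0],[0,0,0],[0,0,0]],"twist":[0,0,0,0,0]}' 40
python3 -m creep '{"claw":[1,1,1,1,1],"offset":[[0,0,0],[0,0,0],[0,0,0],[0,0,0],[0,0,0]],"twist":[0,0,0,0,0]}' 40
python3 -m creep '{"claw":[1,1,1,1,1],"offset":[[-0.5,0,0],[-3,0,0],[-3,0,0],[-0.5,0,0],[0,0,0]],"twist":[0,0,0,0,0]}'
python3 - <<'E'
from h import *
im,d=snap('side'); cv2.imwrite('pics/l.png',cv2.resize(im[250:370,290:420],None,fx=4,fy=4))
to(bay(2,20),60)
E
```

```text
time: 27.6
tool_pos: [561.7, 258.2, 47.4]
eef_rot: [[-0.0, 0.039, 0.999], [-0.0, 0.999, -0.039], [-1.0, -0.0, -0.0]]
force: [0.8, 0.7, 0.1]
finger_gap: 0.597
time: 28.1
tool_pos: [561.7, 258.0, 47.5]
eef_rot: [[0.0, 0.039, 0.999], [-0.0, 0.999, -0.039], [-1.0, -0.0, 0.0]]
force: [0.7, -2.7, 3.8]
finger_gap: 0.377
time: 28.6
tool_pos: [562.0, 258.7, 118.4]
eef_rot: [[0.001, 0.039, 0.999], [0.001, 0.999, -0.039], [-1.0, 0.001, 0.001]]
force: [0.1, 0.2, -2.0]
finger_gap: 0.371
(array([ 524.1, -172.4]), array([198.4, 178.2]), 86.18, np.float64(16.1), 899)
bay centre [ 563.8 -223.2]
28.7 [561.  258.2 116.6] [[-0.001, 0.039, 0.999], [-0.0, 0.999, -0.039], [-1.0, -0.0, -0.001]] [-0.1 -0.3 -0.8] 0.37
delta tool cm [  5.67 -48.09   4.14] yaw of y 87.79
```

View pics/l.png

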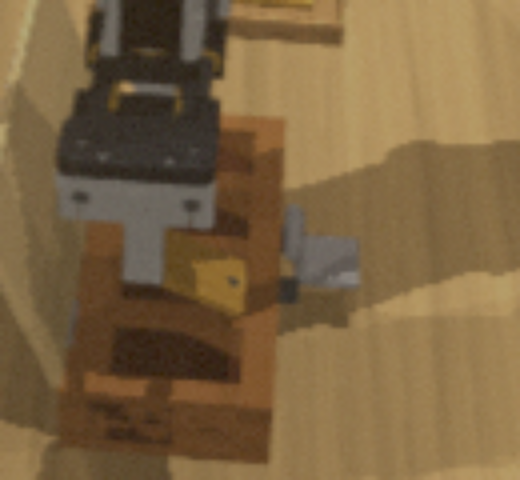

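Plate 3 is held at about 25–30° tilt, at crop (205,275). I'll carry it to bay 2.

```bash
python3 -m creep '{"claw":[1,1,1,1,1],"offset":[[0,-3.7,0.3],[0,-3.7,0.3],[0,-3.7,0.3],[0,-3.7,0.3],[0,-3.7,0.3]],"twist":[0,0,0,0,0]}' >/dev/null
python3 -m creep '{"claw":[1,1,1,1,1],"offset":[[0,-3.7,0.3],[0,-3.7,0.3],[0,-3.7,0.3],[0,-3.7,0.3],[0,-3.7,0.3]],"twist":[0,0,0,0,0]}' >/dev/null
python3 -m creep '{"claw":[1,1,1,1,1],"offset":[[0,-3.7,0.4],[0,-3.7,0.4],[0,-3.7,0.3],[0,0,0],[0,0,0]],"twist":[0,0,0,0,0]}'
python3 - <<'E'
from h import *
to(np.array([563.8,-223.2])+20*np.array([1,-.04]),36)
im,d=snap("side"); P=world("side",d); cv2.imwrite('pics/m.png',cv2.resize(im[170:290,280:420],None,fx=4,fy=4))
m=np.zeros((480,640),bool); m[205:270,300:390]=1; print(rect(P,m&(P[...,2]>12)&(P[...,2]<24)))
E
```

```text
time: 30.2
tool_pos: [582.9, -224.6, 116.0]
eef_rot: [[-0.002, 0.041, 0.999], [0.0, 0.999, -0.041], [-1.0, 0.0, -0.002]]
force: [-0.9, 0.5, 0.2]
finger_gap: 0.375
30.2 [ 582.9 -224.6  116. ] [[-0.002, 0.041, 0.999], [0.0, 0.999, -0.041], [-1.0, 0.0, -0.002]] [-0.9  0.5  0.2] 0.375
delta tool cm [8.   0.06 0.1 ] yaw of y 87.67
(array([ 523.2, -174.4]), array([205.4, 177.7]), 85.99, np.float64(16.0), 854)
```

View pics/m.png

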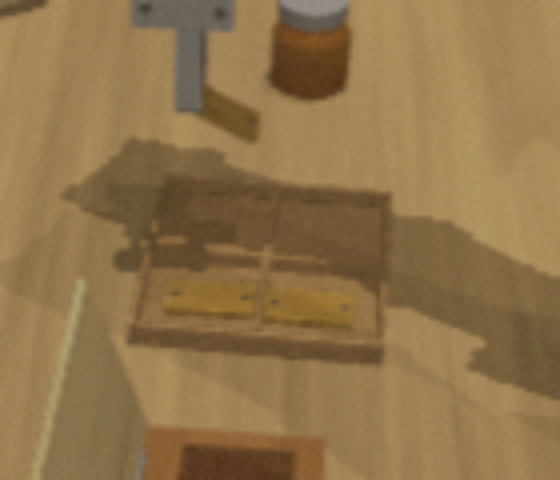

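Two plates lie flat in their bays at crop (210,298) and (310,305). Plate 3 is held above the free +x,-y bay at (230,115). I'll lower it.

```bash
python3 -m creep '{"claw":[1,1,1,1,1],"offset":[[3,0.1,0.1],[3,0,0],[1.5,0,0],[0.5,0,0],[0,0,0]],"twist":[0,0,0,0,0]}' 
python3 -m creep '{"claw":[1,1,1,1,1],"offset":[[0.5,0,0],[0.4,0,0],[0.4,0,0],[0.4,0,0],[0,0,0]],"twist":[0,0,0,0,0]}' 4
python3 -m creep '{"claw":[0.45,0.45,0.45,0.45],"offset":[[0,0,0],[0,0,0],[0,0,0],[0,0,0]],"twist":[0,0,0,0]}' 
python3 -m creep '{"claw":[0.45,0.45,0.45,0.45,0.45],"offset":[[-3,0,0],[-4,0,0],[-4,0,0],[-4,0,0],[-4,0,0]],"twist":[0,0,0,0,0]}'
python3 -m creep '{"claw":[1,1,1,1,1],"offset":[[0,4,-3],[0,4,-3],[0,4,-3],[0,4,-3],[0,4,0]],"twist":[0,0,0,0,0]}' >/dev/null
python3 -m creep '{"claw":[1,1,1,1,1],"offset":[[0,4,0],[0,4,0],[0,4,0],[0,4,0],[0,0,0]],"twist":[0,0,0,0,0]}' >/dev/null
python3 -c "
from h import *
im=plates(); st()"
```

```text
time: 30.75
tool_pos: [584.9, -222.5, 37.2]
eef_rot: [[-0.001, 0.038, 0.999], [0.0, 0.999, -0.038], [-1.0, 0.0, -0.001]]
force: [0.7, 0.2, -0.6]
finger_gap: 0.378
time: 31.25
tool_pos: [584.7, -223.0, 19.9]
eef_rot: [[-0.001, 0.039, 0.999], [0.0, 0.999, -0.039], [-1.0, 0.0, -0.001]]
force: [-0.1, 0.8, -0.2]
finger_gap: 0.386
time: 31.65
tool_pos: [584.9, -223.1, 20.4]
eef_rot: [[0.0, 0.039, 0.999], [-0.0, 0.999, -0.039], [-1.0, -0.0, 0.0]]
force: [-0.5, 0.4, 0.5]
finger_gap: 0.549
time: 32.15
tool_pos: [584.6, -223.1, 212.1]
eef_rot: [[0.0, 0.039, 0.999], [-0.0, 0.999, -0.039], [-1.0, -0.0, 0.0]]
force: [1.2, 0.2, 0.2]
finger_gap: 0.55
(array([ 524.1, -172.5]), array([198.7, 178.3]), 85.99, np.float64(15.9), 1000)
250 [array([ 563.8, -124.6]), array([34.9, 63.4]), np.float64(89.3)] z 10.3 slope [-0.007 -0.004]
160 [array([ 565.8, -221. ]), array([32.7, 62.4]), np.float64(84.1)] z 10.5 slope [0.02  0.017]
292 [array([ 493.3, -119.4]), array([34.9, 61.9]), np.float64(88.4)] z 10.3 slope [-0.015 -0.031]
33.2 [478.7 143.5 210.2] [[-0.0, 0.035, 0.999], [-0.0, 0.999, -0.035], [-1.0, -0.0, -0.0]] [-0.5 -0.2 -0.1] -0.001
```

All three plates lie flat in separate bays. Now I go over and behind the open lid.

```bash
python3 -c "
from h import *
to(cw(124,30),205)
im,d=snap('top'); P=world('top',d); m=(P[...,2]>125)&(P[...,2]<175)&(P[...,0]>600)&(P[...,0]<680)&(P[...,1]>40)&(P[...,1]<310); q=P[m]; print(len(q),np.percentile(q,[2,50,98],axis=0).round(0))"
python3 -m creep '{"claw":[1,1,1,1,1],"offset":[[0,1.5,3.5],[0,1.5,3.5],[0,1.5,3.5],[0,1.5,3.5],[0,0.3,3.5]],"twist":[0,0,0,0,0]}' >/dev/null
python3 -m creep '{"claw":[1,1,1,1],"offset":[[0,0,1.5],[0,0,0],[0,0,0],[0,0,0]],"twist":[0,0,0,0]}'
python3 -c "
from h import *
to(cw(124,30),138)"
```

```text
33.2 [478.7 143.5 210.2] [[-0.0, 0.035, 0.999], [-0.0, 0.999, -0.035], [-1.0, -0.0, -0.0]] [-0.5 -0.2 -0.1] -0.001
delta tool cm [ 0.51  6.59 18.49] yaw of y 87.99
705 [[624.  62. 126.]
 [634. 159. 146.]
 [644. 283. 158.]]
time: 34.15
tool_pos: [670.5, 196.2, 210.6]
eef_rot: [[-0.0, 0.039, 0.999], [0.0, 0.999, -0.039], [-1.0, 0.0, -0.0]]
force: [-0.5, 1.0, -0.5]
finger_gap: 0.007
34.15 [670.5 196.2 210.6] [[-0.0, 0.039, 0.999], [0.0, 0.999, -0.039], [-1.0, 0.0, -0.0]] [-0.5  1.  -0.5] 0.007
delta tool cm [ 7.26  0.64 -0.5 ] yaw of y 87.74
```

```bash
python3 -m creep '{"claw":[1,1,1,1,1],"offset":[[3,1,0],[2.5,0,0],[1.7,0,0],[0,0,0],[0,0,0]],"twist":[0,0,0,0,0]}'
python3 -m creep '{"claw":[1,1,1,1,1],"offset":[[0,0,-1],[0,0,-1.2],[0,0,-1.5],[0,0,-1.5],[0,0,-1.5]],"twist":[0,0,0,0,0]}'
python3 -c "
from h import *
to(cw(74,35),138)"
```

```text
time: 34.65
tool_pos: [671.8, 206.7, 139.2]
eef_rot: [[0.0, 0.039, 0.999], [0.0, 0.999, -0.039], [-1.0, 0.0, 0.0]]
force: [0.5, -0.2, 0.4]
finger_gap: 0.007
time: 35.15
tool_pos: [603.8, 209.6, 139.3]
eef_rot: [[0.001, 0.039, 0.999], [0.001, 0.999, -0.039], [-1.0, 0.001, 0.001]]
force: [0.7, -0.1, -1.3]
finger_gap: 0.007
35.15 [603.8 209.6 139.3] [[0.001, 0.039, 0.999], [0.001, 0.999, -0.039], [-1.0, 0.001, 0.001]] [ 0.7 -0.1 -1.3] 0.007
delta tool cm [0.13 0.06 1.22] yaw of y 87.78
```

```bash
python3 -c "
from h import *
im,d=snap('side'); cv2.imwrite('pics/n.png',cv2.resize(im[200:370,270:440],None,fx=3,fy=3))"
```

```text
(no output)
```

View pics/n.png

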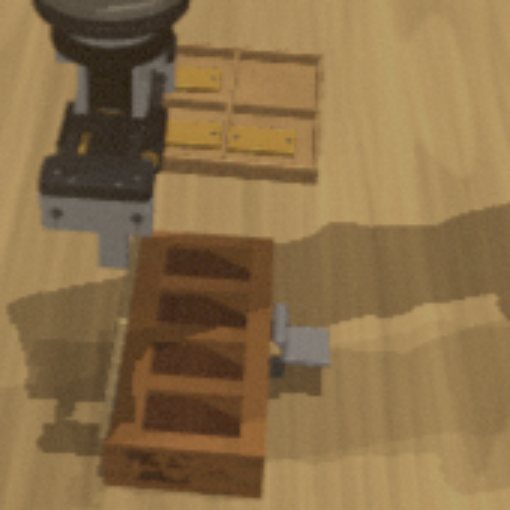

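The lid is about upright with the fingers behind it, at crop (115,245). The pockets are empty and all the plates are in the tray. I'll swing it shut along the arc.

```bash
python3 -m creep '{"claw":[1,1,1,1,1],"offset":[[0,0,-2.5],[0.4,0,-1.4],[0.6,0,-1.3],[1.0,0,-1.1],[1.1,0,-1.0]],"twist":[0,0,0,0,0]}'
python3 -m creep '{"claw":[1,1,1,1],"offset":[[1.2,0,-0.8],[1.3,0,-0.7],[1.0,0,-0.5],[0.9,0,-0.4]],"twist":[0,0,0,0]}'
python3 -c "
from h import *
to(cw(-38,35),54)"
```

```text
time: 35.7
tool_pos: [531.5, 212.7, 107.9]
eef_rot: [[0.002, 0.039, 0.999], [0.001, 0.999, -0.039], [-1.0, 0.001, 0.002]]
force: [1.0, 0.2, 1.4]
finger_gap: 0.006
time: 36.1
tool_pos: [508.4, 213.4, 63.3]
eef_rot: [[0.002, 0.039, 0.999], [0.001, 0.999, -0.039], [-1.0, 0.001, 0.002]]
force: [5.5, -0.1, 4.3]
finger_gap: 0.004
36.1 [508.4 213.4  63.3] [[0.002, 0.039, 0.999], [0.001, 0.999, -0.039], [-1.0, 0.001, 0.002]] [ 5.5 -0.1  4.3] 0.004
delta tool cm [ 0.93  0.05 -0.44] yaw of y 87.77
```

```bash
python3 -m creep '{"claw":[1,1,1,1,1],"offset":[[0.4,0,-0.2],[0.3,0,0],[0.2,0,0],[0.1,0,0],[0,0,0]],"twist":[0,0,0,0,0]}'
python3 -m creep '{"claw":[1,1],"offset":[[0.1,0,0],[0,0,0]],"twist":[0,0]}'
```

```text
time: 36.6
tool_pos: [505.7, 213.4, 53.4]
eef_rot: [[-0.0, 0.039, 0.999], [0.0, 0.999, -0.039], [-1.0, 0.0, -0.0]]
force: [-1.2, -0.6, 9.2]
finger_gap: 0.004
time: 36.8
tool_pos: [505.7, 213.4, 52.7]
eef_rot: [[-0.0, 0.039, 0.999], [0.0, 0.999, -0.039], [-1.0, 0.0, -0.0]]
force: [-2.8, -0.3, 12.7]
finger_gap: 0.005
```

```bash
python3 -m creep '{"claw":[1,1,1,1],"offset":[[0.1,0,0],[0.1,0,0],[0.1,0,0],[0,0,0]],"twist":[0,0,0,0]}'
python3 -m creep '{"claw":[1,1,1,1,1],"offset":[[-0.2,0,0],[-0.2,0,0],[-0.2,0,0],[-0.2,0,0],[0,0,0]],"twist":[0,0,0,0,0]}'
python3 -m creep '{"claw":[1,1],"offset":[[-0.2,0,0],[-0.2,0,0]],"twist":[0,0]}'
python3 -c "
from h import *
im,d=snap('side'); P=world('side',d)
m=(abs(P[...,1]-120)<50)&(abs(P[...,0]-540)<80)&(P[...,2]>47); q=P[m]
A=np.c_[q[:,:2]-[541,177],np.ones(len(q))]; print(np.linalg.lstsq(A,q[:,2],rcond=None)[0].round(3),len(q))
cv2.imwrite('pics/o.png',cv2.resize(im[200:370,270:440],None,fx=3,fy=3))"
```

```text
time: 37.2
tool_pos: [505.7, 213.5, 50.3]
eef_rot: [[-0.0, 0.039, 0.999], [0.001, 0.999, -0.039], [-1.0, 0.001, -0.0]]
force: [-8.3, -3.0, 27.8]
finger_gap: 0.007
time: 37.7
tool_pos: [505.6, 213.2, 57.3]
eef_rot: [[-0.0, 0.039, 0.999], [-0.0, 0.999, -0.039], [-1.0, -0.0, -0.0]]
force: [0.9, -0.0, 0.2]
finger_gap: 0.009
time: 37.9
tool_pos: [505.5, 213.2, 61.2]
eef_rot: [[-0.001, 0.039, 0.999], [-0.0, 0.999, -0.039], [-1.0, -0.0, -0.001]]
force: [-0.4, 0.1, 1.4]
finger_gap: 0.007
[ -3.111   1.068 222.895] 813
```

View pics/o.png

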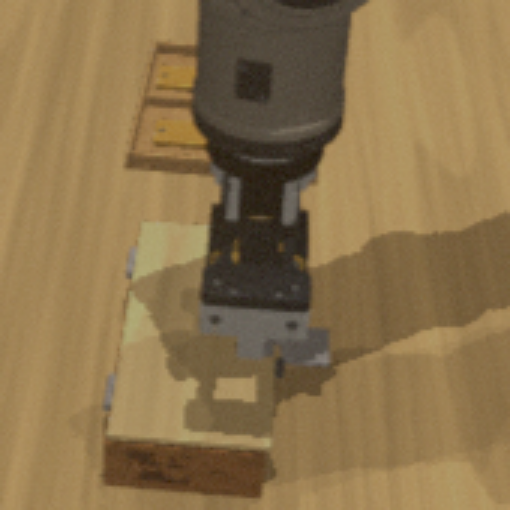

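The lid stays down with the fingers 7 mm above it and no contact force, so the latch holds. I'll withdraw upwards and check everything.

```bash
python3 -m creep '{"claw":[1,1,1,1,1],"offset":[[-3,0,0],[-4,0,0],[-4,2,-1],[0,4.5,-1],[0,4.5,-1]],"twist":[0,0,0,0,0]}' >/dev/null
python3 -m creep '{"claw":[1,1,1,1,1],"offset":[[0,4,-1],[0,4,-1],[0,4,-1],[0,0,0],[0,0,0]],"twist":[0,0,0,0,0]}'
python3 - <<'E'
from h import *
im=plates(); d=cams.snapshot("top")[1]; P=world("top",d)
m=np.zeros((480,640),bool); m[225:290,200:310]=1
print("lid",rect(P,m&(P[...,2]>46)&(P[...,2]<62)))
c=(P[...,:2]-O)@np.array([[np.cos(YAW),-np.sin(YAW)],[np.sin(YAW),np.cos(YAW)]])
for x in(-45,-25,0,25,50): print(x,np.median(P[(abs(c[...,0]-x)<5)&(abs(c[...,1])<100)][:,2]).round(1))
print("pad z",np.median(P[(abs(c[...,0]+84)<10)&(abs(c[...,1])<12)][:,2]).round(1))
s=cv2.resize(im[130:330,120:540],None,fx=1.9,fy=1.9); cv2.imwrite("pics/p.png",s)
E
```

```text
time: 38.95
tool_pos: [454.1, 446.1, 170.8]
eef_rot: [[-0.0, 0.037, 0.999], [-0.001, 0.999, -0.037], [-1.0, -0.001, -0.0]]
force: [0.9, -0.3, 0.3]
finger_gap: 0.002
(array([ 524. , -172.4]), array([198.7, 178.3]), 85.98, np.float64(15.7), 973)
261 [array([ 563.4, -124.7]), array([35.1, 62.7]), np.float64(88.8)] z 10.7 slope [-0.014  0.   ]
160 [array([ 566. , -219.7]), array([34.9, 61.1]), np.float64(87.2)] z 10.3 slope [-0.004  0.02 ]
291 [array([ 493.2, -119.4]), array([34.6, 62.1]), np.float64(88.4)] z 10.4 slope [-0.01  -0.007]
lid (array([542. , 176.9]), array([230.5, 128.8]), 87.71, np.float64(54.3), 3956)
-45 54.8
-25 54.6
0 54.3
25 54.0
50 53.8
pad z 41.5
```

View pics/p.png

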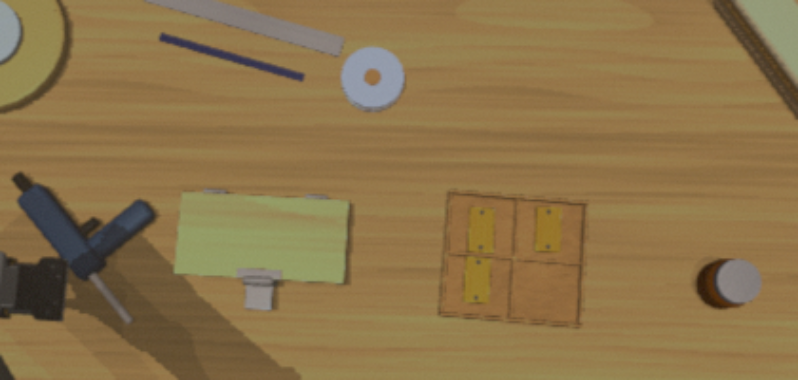

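The lid is shut under the hook, at crop (262,237). The three plates lie flat in separate bays at (481,230), (547,228) and (478,280), and the bystanders are untouched. I'm handing in.

```bash
python3 -c "
from workcell import r
print(r.sign_off())"
```

```text
the job is handed in; nothing more can be done
None
```

The job is done and handed in at about 39 s of robot time. I pressed the latch, the lid sprang open with the arm clear, the three plates present went into separate tray bays, and I swung the lid shut until the latch held it. Pocket 1 was empty from the start.

**Last checks (before handing in):**
- **Plates:** all three lie flat, with tops about 10.5 mm above the bench against 11 mm expected. The closest two are about 70 mm apart, against the 58 mm required.
- **Lid and latch:** the lid slopes only about 0.01 rad. It stayed shut when the fingers lifted off, and the pad is back at 41.5 mm, its rest height.
- **Surroundings:** the tray had not moved, and the spool, glue gun and jar look untouched in the last picture. I did not measure their positions.

**What went wrong or disagreed:**
- **Plate 0:** my first press was too near the bend and jammed it at about 11°, with roughly 40 N on the fingers. A second press nearer its end tipped it fully, peaking at about 49 N.
- **Plate 2:** it swung almost upright in the grip while being lifted. I laid it over in the tray, and it rests close to the middle divider but flat on the floor.
- **Lid side view:** my lid-slope check from the side camera was spoiled by the arm in view, so the lid reading comes from the top camera.

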